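Start-stop key check on the tagged microwave control panel

TASK

On the microwave control panel with the yellow round tag, press the green start key down with the fingertips, keep it down for at least one second and let it come back up; then press the red stop key of the same panel down, let it up and raise the hand a good hand's breadth clear above the panel. Press gently, without grasping, lifting or shifting the panel, leave its blue key and the other two panels alone, and leave the loose parts on the line where they are.

Things in the scene. Friction and masses are not known exactly. Their poses are not given: they have to be found in the camera images.
- panel_y: A microwave oven's control panel lying loose on its back, any way round, on the green line, 220 x 84 mm and 28 mm thick, about 0.6 kg: aluminium surround, black face, a display at one end with a round yellow tag, 26 mm across, beside it at the very end, then three keys in a row. Origin: centre of the underside; its x axis runs along its length towards the display and tag, z up. The one to test.
- panel_w: A microwave oven's control panel lying loose on its back, any way round, on the green line, 220 x 84 mm and 28 mm thick, about 0.6 kg: aluminium surround, black face, a display at one end with a round white tag, 26 mm across, beside it at the very end, then three keys in a row. Origin: centre of the underside; its x axis runs along its length towards the display and tag, z up. Same keys; leave it alone.
- panel_v: A microwave oven's control panel lying loose on its back, any way round, on the green line, 220 x 84 mm and 28 mm thick, about 0.6 kg: aluminium surround, black face, a display at one end with a round violet tag, 26 mm across, beside it at the very end, then three keys in a row. Origin: centre of the underside; its x axis runs along its length towards the display and tag, z up. Same keys; leave it alone.
- start_y_top (a point): Centre of the top face of the green start key of the yellow-tagged panel, 37 mm above the line while it is up. The key is a green block 26 mm along the panel's x by 32 mm along its y, on the panel's centre line 79 mm from the panel's origin towards -x, the outermost key, standing 9 mm proud of the black face. Axes as the panel's.
- stop_y_top (a point): Centre of the top face of the red stop key of the yellow-tagged panel, 37 mm above the line while it is up. The key is a red block 26 mm along the panel's x by 32 mm along its y, on the panel's centre line 32 mm from the panel's origin towards -x, the middle key (47 mm between key centres, 21 mm gap between keys), standing 9 mm proud of the black face. Axes as the panel's.
- clock_y_top (a point): Centre of the top face of the blue clock key (not to be touched) of the yellow-tagged panel, 37 mm above the line while it is up. The key is a blue block 26 mm along the panel's x by 32 mm along its y, on the panel's centre line 15 mm from the panel's origin towards +x, next to the display, standing 9 mm proud of the black face. Axes as the panel's.
- start_y (a joint): How far the green start key of the yellow-tagged panel is pushed down, in m: 0 up, 0.006 at its stop (still 3 mm proud); 0.003 counts as pressed. Springs back by itself; the spring takes 3.5 N at half travel and 7 N at the stop.
- stop_y (a joint): How far the red stop key of the yellow-tagged panel is pushed down, in m: 0 up, 0.006 at its stop (still 3 mm proud); 0.003 counts as pressed. Springs back by itself; the spring takes 3.5 N at half travel and 7 N at the stop.
- clock_y (a joint): How far the blue clock key of the yellow-tagged panel is pushed down, in m: 0 up, 0.006 at its stop (still 3 mm proud); 0.003 counts as pressed. Springs back by itself; the spring takes 3.5 N at half travel and 7 N at the stop.
- capacitor: Loose upright aluminium can, 40 mm across, 69 mm tall with its two brass tabs, between the robot and the panels. Origin: centre of its underside. Leave it.
- motor: Loose flat round steel turntable motor, 50 mm across, 32 mm tall with its white spindle, between the robot and the panels. Origin: centre of its underside. Leave it.
- roller_ring: Loose flat white plastic ring, 150 mm across, 10 mm thick, to the left of the panels. Origin: its centre, on the underside. Leave it.
- screw_jar: Loose jar with a blue cap, 60 mm across, 75 mm tall, beyond the panels. Origin: centre of its underside. Leave it.
- screwdriver: Loose screwdriver lying beyond the panels, 192 mm long along its own x, red handle 26 mm thick towards -x. Origin: on the underside where the handle meets the shaft. Leave it.
There are look-alikes about, which are no part of the job. Leave any orange look-alike of the panel_y alone.

How it is judged:
On the way, in this order (a step that is already met when the one before it is completed fails the run):
1. the green start key is held down (at least 3 mm) for a second, the red key being up (value of joint start_y above 0.003 m and value of joint stop_y below 0.001 m), for 0.95 s.
2. the green key has come back up (value of joint each of start_y, stop_y, clock_y below 0.001 m), for 0.05 s.
3. the red stop key is pressed down (at least 3 mm), the green key being up (value of joint stop_y above 0.003 m and value of joint start_y below 0.001 m), for 0.05 s.
At the end, for the whole second after the job is handed in: All three keys of the yellow-tagged panel are up (within 1 mm); that panel lies still within 12 mm of where it began, the other panels within 6 mm and the loose parts within 15 mm; the grasp point between the fingers is more than 100 mm above the line (all of step 2 and distance of panel_y from where it was at the start of the episode below 0.012 m and height (world z) of panel_y below 0.004 m and linear speed of panel_y below 0.01 m/s and height (world z) of the grasp point above 0.1 m and distance of each of panel_w, panel_v from where it was at the start of the episode below 0.006 m and distance of each of capacitor, motor, roller_ring, screw_jar, screwdriver from where it was at the start of the episode below 0.015 m); the robot touches nothing.
It fails at once if the fingers or arm push on the yellow-tagged panel or its keys with more than 30 N (contact force between any of the fingers, the arm and panel_y above 30 N).
It fails at once if the blue key of the yellow-tagged panel is pressed, or two of its keys are down together (value of joint clock_y above 0.001 m or value of joint each of start_y, stop_y above 0.0015 m).
It fails at once if the yellow-tagged panel is shifted by more than 12 mm, lifted or tipped (distance of panel_y from where it was at the start of the episode above 0.012 m or height (world z) of panel_y above 0.004 m or angle between panel_y's own z axis and vertical above 0.06 rad).
It fails at once if another panel is touched (more than 1 N) or shifted by more than 6 mm (contact force between any of the fingers, the arm and panel_w above 1 N or distance of any of panel_w, panel_v from where it was at the start of the episode above 0.006 m or contact force between any of the fingers, the arm and panel_v above 1 N).
It fails at once if a loose part on the line is moved by more than 15 mm (distance of any of capacitor, motor, roller_ring, screw_jar, screwdriver from where it was at the start of the episode above 0.015 m).
It also fails if it takes over 38 s, if anything falls off the work surface, if the arm or the gripper's body presses on something with over 40 N, if the wrist force passes 120 N, or if a joint passes its speed limit or range.

ROBOT

A 6-joint arm with a two-finger parallel gripper is mounted at the origin on the work surface. World frame = base frame: x ahead of the robot, y to its left, z up, the work surface at z = 0. Lengths are in m, angles in rad, forces in N, time in s.
With the tool pointing down it reaches from about 0.325 to 0.775 m from the base axis. Payload 5.5 kg.
Tool frame: the origin (TCP) lies at the centre of the arm's flange, where the gripper is bolted on; the fingertips stand 173 mm ahead of it and the grasp point (between the pads) lies 155 mm ahead of it; z points along the fingers, y is the line along which they close (so a half turn about z gives the same grasp; the last joint's range is limited). The gripper opens to 85 mm and grips with 20 to 120 N. Pads are 22 mm wide; open, the fingers measure 114 mm over their backs; the gripper's body (76 mm by 85 mm) begins 54 mm behind the grasp point. The pads swing forward as they close: fully open they stand 13 mm farther back than shut.
Start: joints at [1.203, 0.091, 1.231, -0, 1.82, -0.057], TCP at [0.183, 0.571, 0.405] pointing down, gripper open.
Joint ranges: [-2.87, 2.87], [-0.86, 2.18], [0.17, 2.46], [-1.51, 4.65], [0.06, 2.69], [-2.65, 2.65]. Speed limits (rad/s): [2.57, 2.57, 3.01, 3.14, 3.14, 3.14].

INTERFACE

Orientations are given as a unit quaternion [x, y, z, w].
In Python, from bench import monitor, read_camera, calibration, workorder gives the robot as it stands. The module is installed in compiled form; this text tells all that it offers.
- The arm moves only by the tool play_rows, never from a script. Its argument "deltas" is one flat list of numbers, 7 for each row, row after row: the shift along the tool's x, y, z normalised to -1 to 1, where 1 is 0.25 m, then the turn, a rotation vector about the tool's x, y, z normalised to -1 to 1, where 1 is pi rad, then the gripper command: -1 is fully open, 1 is shut, values between are in proportion. In form: [dx, dy, dz, rx, ry, rz, grip, dx, dy, dz, rx, ry, rz, grip, ...]. A call has 1 to 12 rows; each row is the pose to reach, as a shift and turn from the pose commanded when the call began, along the tool's axes at that moment, turning the shorter way round; what a row does not reach only later rows make up. A row lasts 1/10 s, in which the tool goes at most 50 mm and 8.59 degrees, less where a joint would pass 70% of its speed; a pose out of reach is approached as far as the arm can. A call with a number of a shift or a turn outside -1 to 1 is refused whole. A call with a gripper value outside its range is refused whole. The fingers move at their own pace and stop on an object; "squeeze" is the grip in N (left out, the last holds). Time passes only in rows, so rows that repeat a pose let the fingers close. It gives the time, the measured TCP pose, the force, the opening and the grip force at its end, in the units of the state.
- monitor.observe(): the state, without advancing time (a new reading comes with each control period).
- read_camera(name): name is "side" or "top"; returns the picture (480x640x3 uint8, red, green, blue); there is no depth.
- calibration(name): a dict with "vfov" (degrees; the focal length in pixels is half the picture's height over the tangent of half this angle, whatever the lens; pixels are square), "cx", "cy" (the principal point, pixels), "pose" (4x4, takes a point from camera to world coordinates). Camera axes: x right, y down, z forward; pixel columns grow to the right and rows downward; lengths in m; the calibration is good to about 2 mm. A picture is of the moment at which its call begins. calibration takes no time and is no camera call.
- workorder.job_done(): hands the job in; it is judged then, once.
The state is a dict: "clock": time; "qpos": joint angles; "qd": joint speeds; "tau": joint torques, N m; "position": TCP position; "eef_rot": TCP orientation; "ft_force": force on the tool from outside, world axes, zero at the start; "moment": the same for the moment, N m; "width": finger opening in m; "grip_force": force on a finger pad.
Only numpy, scipy, OpenCV 4.12 (cv2) and the standard library are available. Lean on these libraries where they do the work, as an engineer would, in place of code of your own. Each camera call takes 0.05 s, during which the arm holds its last target. There are 200 camera calls.

## Working session

There is one attempt and no reset: what is moved stays moved. The work goes in short steps, Python scripts to look and compute and a tool call to move; the robot and the scene stay as the last step left them, time stands still between calls to the robot, and variables do not carry over. Pictures are saved under pics/ and viewed, at most 10 in all, crops included, and the job is handed in when it is done.

Besides the shell and the picture viewer there is one more tool, called after ">>>" in YAML: its name, and indented under it one key for each argument. play_rows: Moves the arm, as the interface text tells. Its arguments: {"type":"object","properties":{"deltas":{"type":"array"},"squeeze":{"type":"number"}},"required":["deltas"]}

```bash
mkdir -p pics
python3 - <<'E'
from bench import monitor, read_camera, calibration
import cv2
for n in("top","side"):
    cv2.imwrite(f"pics/{n}0.png",read_camera(n)[:,:,::-1]); c=calibration(n); print(n,c)
print(monitor.observe())
E
```

```text
top {'vfov': 50.16752995912395, 'cx': 310.0767914672522, 'cy': 243.30932283894143, 'pose': array([[ 0.02150892, -0.9836216 ,  0.17895784,  0.32068284],
       [-0.9997121 , -0.01925646,  0.01431426,  0.05761608],
       [-0.01063372, -0.17921421, -0.98375261,  1.20845406],
       [ 0.        ,  0.        ,  0.        ,  1.        ]])}
side {'vfov': 52.56448269133235, 'cx': 315.05083227026887, 'cy': 241.03369345820389, 'pose': array([[-0.99757134, -0.0526501 ,  0.04560037,  0.47235879],
       [-0.06954144,  0.71596069, -0.69466847,  0.83874088],
       [ 0.00392629, -0.69615247, -0.71788322,  0.88165294],
       [ 0.        ,  0.        ,  0.        ,  1.        ]])}
{'clock': 0.1, 'qpos': array([ 1.20330943e+00,  9.18019262e-02,  1.23178807e+00, -3.50012641e-06,
        1.81982033e+00, -5.67292292e-02]), 'qd': array([ 1.01870723e-04,  6.72978461e-04, -3.21831954e-03, -7.66933771e-04,
        4.22159486e-04,  7.51211954e-05]), 'tau': array([ 1.79400733e-03, -4.60218215e+01, -4.19216752e+01, -1.67088438e-04,
        1.07167006e-02, -2.47341995e-05]), 'position': array([0.18350492, 0.57130179, 0.40363991]), 'eef_rot': array([ 1.54754743e-01,  9.87952501e-01, -8.88824483e-04, -1.89670566e-04]), 'ft_force': array([ 0.20102123, -0.05358637, -0.60178147]), 'moment': array([0.01294541, 0.00118566, 0.02374217]), 'grip_force': 0.0, 'width': 0.08532065526025513}
```

View pics/top0.png

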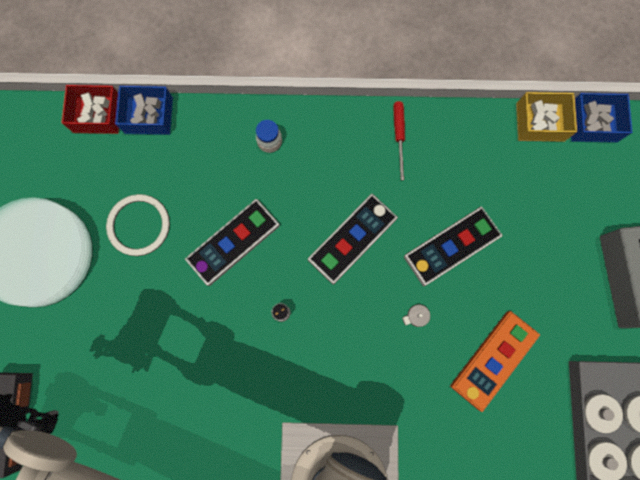

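View pics/side0.png

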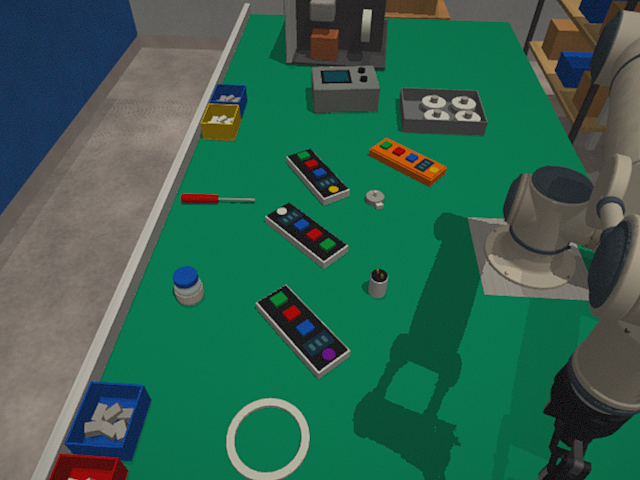

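The top view shows the yellow-tagged black panel with its tag at (422,266), blue key at (450,247), red at (466,238) and green at (484,227). The orange look-alike is at (495,360). In the side view the same panel is at (317,175), with the green key at (304,156).

```bash
cat > h.py <<'E'
import numpy as np, cv2
from bench import calibration, read_camera
def ray(n,u,v):
    c=calibration(n); f=240/np.tan(np.radians(c["vfov"]/2)); T=c["pose"]
    d=T[:3,:3]@np.array([(u-c["cx"])/f,(v-c["cy"])/f,1]); return T[:3,3],d
def onz(n,u,v,z):
    o,d=ray(n,u,v); return (o+d*(z-o[2])/d[2])[:2]
def blob(n,im,col,box):
    h=cv2.cvtColor(im,cv2.COLOR_RGB2HSV).astype(int); H,S,V=h[...,0],h[...,1],h[...,2]
    m={"green":(abs(H-62)<14)&(S>120)&(V>110),"red":((H<8)|(H>172))&(S>140)&(V>100),"blue":(abs(H-112)<12)&(S>140)&(V>110),"yellow":(abs(H-24)<9)&(S>130)&(V>130)}[col]
    x0,y0,x1,y1=box; k=np.zeros(m.shape,np.uint8); k[y0:y1,x0:x1]=m[y0:y1,x0:x1]
    N,l,s,c=cv2.connectedComponentsWithStats(k); i=1+np.argmax(s[1:,4]); return c[i],s[i]
E
python3 - <<'E'
from h import *
import os
for n,b in(("top",(405,205,503,287)),("side",(282,146,352,205))):
    im=cv2.imread(f"pics/{n}0.png")[:,:,::-1].copy()
    P={}
    for col,z in(("green",.037),("red",.037),("blue",.037),("yellow",.029)):
        bb=b
        try: c,s=blob(n,im,col,b)
        except Exception as e: print(n,col,e);continue
        P[col]=onz(n,*c,z); print(n,col,c.round(1),s,P[col].round(4))
    if len(P)==4:
        d=P["yellow"]-P["green"]; print(np.linalg.norm(d), np.degrees(np.arctan2(d[1],d[0])),np.linalg.norm(P["red"]-P["green"]),np.linalg.norm(P["blue"]-P["green"]))
E
```

```text
top green [482.7 226.2] [475 219  16  15 133] [ 0.5822 -0.3262]
top red [466. 237.] [458 229  17  17 165] [ 0.5558 -0.2867]
top blue [449.5 247.6] [442 240  16  16 149] [ 0.53   -0.2478]
top yellow [421.9 265.2] [417 260  11  11 104] [ 0.4888 -0.1851]
0.16918469661888189 123.49846669451864 0.047483108842107664 0.09417748246673273
side green [302.9 154.6] [298 152  11   7  47] [ 0.5859 -0.3274]
side red [311.1 162.8] [305 159  13   9  73] [ 0.5591 -0.2898]
side blue [319.  171.8] [313 168  13   8  65] [ 0.5337 -0.2499]
side yellow [333.1 188.7] [329 186   9   7  46] [ 0.4913 -0.1885]
0.16803630753228618 124.25809070684991 0.04615546206853375 0.09339648810016604
```

>>> play_rows:
  deltas: [-0.875, -0.977, 0, 0, 0, 0, 1, -0.875, -0.977, 0, 0, 0, 0, 1, -0.875, -0.977, 0, 0, 0, 0, 1, -0.875, -0.977, 0, 0, 0, 0, 1, -0.875, -0.977, 0, 0, 0, 0, 1, -0.875, -0.977, 0, 0, 0, 0, 1, -0.875, -0.977, 0, 0, 0, 0, 1]
  squeeze: 20

```text
clock: 0.8
position: [0.3177, 0.2691, 0.4045]
eef_rot: [0.156, 0.988, -0.0, 0.0]
ft_force: [0.7, 0.2, 0.3]
width: -0.0001
grip_force: 0.0
```

>>> play_rows:
  deltas: [-0.875, -0.977, 0, 0, 0, 0, 1, -0.875, -0.977, 0, 0, 0, 0, 1, -0.875, -0.977, 0, 0, 0, 0, 1, -0.875, -0.977, 0, 0, 0, 0, 1, -0.875, -0.977, 0, 0, 0, 0, 1, -0.875, -0.977, 0, 0, 0, 0, 1, -0.875, -0.977, 0, 0, 0, 0, 1]

```text
clock: 1.5
position: [0.4512, -0.0308, 0.4039]
eef_rot: [0.156, 0.988, -0.0, -0.0]
ft_force: [-0.9, 0.1, -0.0]
width: -0.0001
grip_force: 0.0
```

>>> play_rows:
  deltas: [-0.875, -0.977, 0, 0, 0, 0.215, 1, -0.875, -0.977, 0, 0, 0, 0.215, 1, -0.875, -0.977, 0, 0, 0, 0.215, 1, -0.875, -0.977, 0, 0, 0, 0.215, 1, -0.875, -0.977, 0, 0, 0, 0.215, 1, -0.875, -0.977, 0, 0, 0, 0.215, 1, -0.875, -0.977, 0, 0, 0, 0.215, 1, -0.875, -0.977, 0, 0, 0, 0.215, 1, -0.875, -0.977, 0, 0, 0, 0.215, 1]

```text
clock: 2.4
position: [0.5843, -0.3274, 0.4033]
eef_rot: [0.474, 0.881, 0.0, -0.001]
ft_force: [-0.8, -0.1, -0.8]
width: 0.0
grip_force: 0.0
```

>>> play_rows:
  deltas: [0, 0, 0.2, 0, 0, 0, 1, 0, 0, 0.4, 0, 0, 0, 1, 0, 0, 0.6, 0, 0, 0, 1, 0, 0, 0.68, 0, 0, 0, 1, 0, 0, 0.68, 0, 0, 0, 1, 0, 0, 0.68, 0, 0, 0, 1]

```text
clock: 3.0
position: [0.5844, -0.326, 0.2364]
eef_rot: [0.473, 0.881, 0.0, 0.001]
ft_force: [-0.2, -0.3, -0.3]
width: -0.0001
grip_force: 0.0
```

Run:
```python
from h import *
from bench import monitor
a=[cv2.resize(read_camera(n)[y:y+100,x:x+100,::-1],(400,400),interpolation=cv2.INTER_CUBIC) for n,x,y in(("top",420,180),("side",260,90))]
cv2.imwrite("pics/c1.png",np.hstack(a)); s=monitor.observe(); print(s["position"],s["ft_force"],s["clock"])
```

```text
[ 0.58482578 -0.32678515  0.23849861] [ 0.03218836 -1.23761278  0.65037804] 3.1
```

View pics/c1.png

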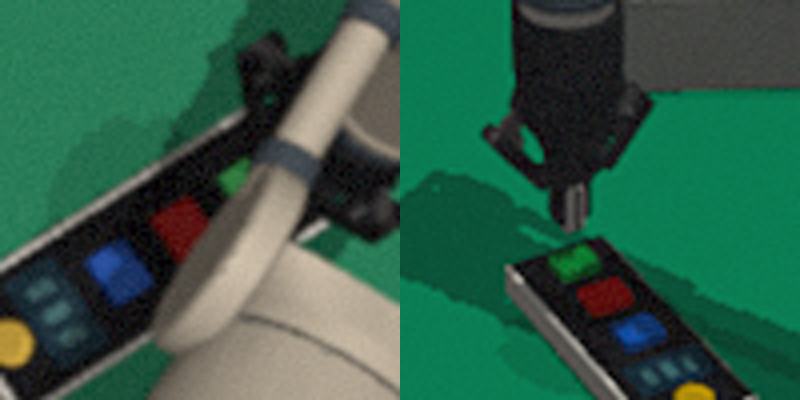

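The crop shows the closed fingertips straight above the green key, roughly 25 mm up in the side half (tips at (571,230), key at (575,262)). Descending.

>>> play_rows:
  deltas: [0, 0, 0.04, 0, 0, 0, 1, 0, 0, 0.072, 0, 0, 0, 1, 0, 0, 0.072, 0, 0, 0, 1, 0, 0, 0.072, 0, 0, 0, 1]

```text
clock: 3.5
position: [0.5841, -0.327, 0.216]
eef_rot: [0.473, 0.881, 0.0, -0.001]
ft_force: [-0.6, 0.5, 0.4]
width: -0.0002
grip_force: 0.0
```

>>> play_rows:
  deltas: [0, 0, 0.008, 0, 0, 0, 1, 0, 0, 0.016, 0, 0, 0, 1, 0, 0, 0.016, 0, 0, 0, 1]

```text
clock: 3.8
position: [0.5842, -0.3271, 0.2123]
eef_rot: [0.473, 0.881, 0.0, -0.0]
ft_force: [-0.2, 0.6, 0.4]
width: -0.0002
grip_force: 0.0
```

>>> play_rows:
  deltas: [0, 0, 0.006, 0, 0, 0, 1, 0, 0, 0.012, 0, 0, 0, 1, 0, 0, 0.012, 0, 0, 0, 1]

```text
clock: 4.1
position: [0.5843, -0.3271, 0.2096]
eef_rot: [0.473, 0.881, -0.0, 0.0]
ft_force: [0.1, -0.2, 0.9]
width: 0.0001
grip_force: 0.4
```

>>> play_rows:
  deltas: [0, 0, 0.004, 0, 0, 0, 1, 0, 0, 0.008, 0, 0, 0, 1, 0, 0, 0.008, 0, 0, 0, 1]

```text
clock: 4.4
position: [0.5843, -0.3271, 0.208]
eef_rot: [0.473, 0.881, -0.0, 0.0]
ft_force: [-1.1, -0.5, 3.1]
width: 0.0002
grip_force: 1.4
```

>>> play_rows:
  deltas: [0, 0, 0.004, 0, 0, 0, 1, 0, 0, 0.01, 0, 0, 0, 1, 0, 0, 0.01, 0, 0, 0, 1]

```text
clock: 4.7
position: [0.5843, -0.3271, 0.2056]
eef_rot: [0.473, 0.881, -0.0, 0.0]
ft_force: [-2.4, 1.3, 5.8]
width: 0.0002
grip_force: 2.8
```

>>> play_rows:
  deltas: [0, 0, 0, 0, 0, 0, 1, 0, 0, 0, 0, 0, 0, 1, 0, 0, 0, 0, 0, 0, 1, 0, 0, 0, 0, 0, 0, 1, 0, 0, 0, 0, 0, 0, 1, 0, 0, 0, 0, 0, 0, 1, 0, 0, 0, 0, 0, 0, 1, 0, 0, 0, 0, 0, 0, 1, 0, 0, 0, 0, 0, 0, 1, 0, 0, 0, 0, 0, 0, 1, 0, 0, 0, 0, 0, 0, 1, 0, 0, 0, 0, 0, 0, 1]

```text
clock: 5.9
position: [0.5842, -0.3271, 0.2058]
eef_rot: [0.473, 0.881, -0.0, 0.0]
ft_force: [-1.8, 0.4, 5.8]
width: 0.0003
grip_force: 2.7
```

>>> play_rows:
  deltas: [0, 0, 0, 0, 0, 0, 1, 0, 0, 0, 0, 0, 0, 1, 0, 0, -0.02, 0, 0, 0, 1, 0, 0, -0.06, 0, 0, 0, 1, 0, 0, -0.12, 0, 0, 0, 1, 0, 0, -0.12, 0, 0, 0, 1, 0, 0, -0.12, 0, 0, 0, 1, 0, 0, -0.12, 0, 0, 0, 1]

```text
clock: 6.7
position: [0.5841, -0.327, 0.2347]
eef_rot: [0.473, 0.881, 0.0, -0.0]
ft_force: [-0.8, -0.3, -0.3]
width: 0.0003
grip_force: 0.0
```

Run:
```python
from h import *
im=read_camera("side")
for c in("green","red","blue","yellow"):
    k,s=blob("side",im,c,(282,146,352,205)); print(c,k.round(1),onz("side",*k,.029 if c=="yellow" else .037).round(4))
```

```text
green [303.7 154.8] [ 0.5834 -0.3263]
red [310. 161.] [ 0.5629 -0.2979]
blue [317.4 173.2] [ 0.5377 -0.2432]
yellow [333.2 188.6] [ 0.4909 -0.1891]
```

The tag hasn't moved, so the panel is where it was. Now 47 mm along tool +x to the red key, and press.

>>> play_rows:
  deltas: [0.1, 0, 0, 0, 0, 0, 1, 0.188, 0, 0, 0, 0, 0, 1, 0.188, 0, 0, 0, 0, 0, 1, 0.188, 0, 0, 0, 0, 0, 1, 0.188, 0, 0.04, 0, 0, 0, 1, 0.188, 0, 0.08, 0, 0, 0, 1, 0.188, 0, 0.08, 0, 0, 0, 1, 0.188, 0, 0.09, 0, 0, 0, 1, 0.188, 0, 0.1, 0, 0, 0, 1, 0.188, 0, 0.1, 0, 0, 0, 1]

```text
clock: 7.75
position: [0.5583, -0.288, 0.2101]
eef_rot: [0.473, 0.881, -0.0, 0.0]
ft_force: [-0.8, 0.0, 0.5]
width: 0.0002
grip_force: 0.2
```

>>> play_rows:
  deltas: [0, 0, 0.006, 0, 0, 0, 1, 0, 0, 0.012, 0, 0, 0, 1, 0, 0, 0.018, 0, 0, 0, 1, 0, 0, 0.018, 0, 0, 0, 1, 0, 0, 0.018, 0, 0, 0, 1]

```text
clock: 8.25
position: [0.5584, -0.288, 0.2064]
eef_rot: [0.473, 0.881, -0.0, 0.001]
ft_force: [-0.7, 0.2, 4.0]
width: -0.0001
grip_force: 2.3
```

>>> play_rows:
  deltas: [0, 0, 0.004, 0, 0, 0, 1, 0, 0, 0.004, 0, 0, 0, 1, 0, 0, 0.004, 0, 0, 0, 1, 0, 0, 0.004, 0, 0, 0, 1]

```text
clock: 8.65
position: [0.5584, -0.288, 0.2054]
eef_rot: [0.473, 0.881, -0.0, 0.0]
ft_force: [-0.2, -0.8, 5.6]
width: -0.0001
grip_force: 2.9
```

>>> play_rows:
  deltas: [0, 0, -0.02, 0, 0, 0, 1, 0, 0, -0.06, 0, 0, 0, 1, 0, 0, -0.2, 0, 0, 0, 1, 0, 0, -0.4, 0, 0, 0, 1, 0, 0, -0.6, 0, 0, 0, 1, 0, 0, -0.7, 0, 0, 0, 1, 0, 0, -0.7, 0, 0, 0, 1, 0, 0, -0.7, 0, 0, 0, 1, 0, 0, -0.7, 0, 0, 0, 1, 0, 0, -0.7, 0, 0, 0, 1]

```text
clock: 9.65
position: [0.5582, -0.2878, 0.3771]
eef_rot: [0.473, 0.881, 0.0, -0.002]
ft_force: [-0.2, 0.4, -0.8]
width: 0.0002
grip_force: 0.0
```

Run:
```python
from h import *
im=read_camera("side")
k,s=blob("side",im,"yellow",(282,146,352,205)); print(k)
cv2.imwrite("pics/c2.png",im[:,:,::-1])
```

```text
[333.         188.74468085]
```

View pics/c2.png

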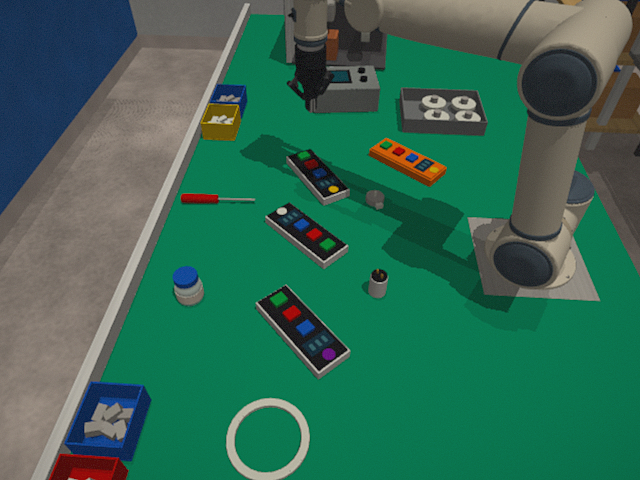

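The hand is raised clear. The yellow tag is still at (333,189), and the other panels and loose parts are where they were.

```bash
python3 -c "
from bench import workorder
print(workorder.job_done())"
```

```text
the job is handed in; nothing more can be done
None
```

I held the green start key down for over 1.2 s and released it, pressed the red stop key and released it, raised the hand about 170 mm, and handed the job in at about 10 s; the panel and loose parts showed no visible movement, and the hand-in gave no verdict.

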